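Roll the cover strip flush into the fixture rail

ROBOT

A 7-joint arm with a two-finger parallel gripper is mounted at the origin on the work surface. World frame = base frame: x ahead of the robot, y to its left, z up, the work surface at z = 0. Lengths are in m, angles in degrees, forces in N, time in s.
With the tool pointing down it reaches from about 0.375 to 0.925 m from the base axis. Payload 3.1 kg.
Tool frame: the origin (TCP) lies at the very end of the fingers, on their centre line; the grasp point (between the pads) lies 19 mm behind it; z points along the fingers, y is the line along which they close (so a half turn about z gives the same grasp; the last joint's range is limited). The gripper opens to 85 mm and grips with 20 to 120 N. Pads are 22 mm wide; open, the fingers measure 114 mm over their backs; the gripper's body (76 mm by 85 mm) begins 54 mm behind the grasp point. The pads swing forward as they close: fully open they stand 13 mm farther back than shut.
Start: joints at [-71.895, 21.939, 2.515, 91.553, -1.026, 66.532, -2.859], TCP at [0.261, 0.595, 0.205] pointing down, gripper open.
Joint ranges: [-149.38, 149.38], [-23.57, 123.04], [-84.95, 90], [0, 143.3], [-89.99, 269.99], [3.08, 112.72], [-163.45, 163.45]. Speed limits (degrees/s): [159.86, 159.86, 180, 180, 180, 180, 180].

INTERFACE

Orientations are given as [roll, pitch, yaw] about the fixed x, y, z axes, in that order (R = Rz(yaw) Ry(pitch) Rx(roll)).
In Python, from workcell import r gives the robot as it stands.
- The arm moves only by the tool drive_tool, never from a script. Its argument "plan" is a list of rows, each an object with "delta_pos": the shift along the tool's x, y, z in units of 30 mm (1.0 is 30 mm), a list of three; "spin": the turn about the tool's z in units of 10 degrees (1.0 is 10 degrees). In form: [{"delta_pos": [x, y, z], "spin": spin}, ...]. A call has 1 to 10 rows; each row shifts and turns the commanded pose from where the row before left it, along the tool's axes as they then stand; what a row does not reach is not made up. A row lasts 1/8 s, in which the tool goes at most 62.5 mm and 10.7 degrees, less where a joint would pass 70% of its speed; a pose out of reach is approached as far as the arm can. A call is refused whole if a number of a shift passes 1 or a number of a turn 1, either way. A call with a gripper value outside its range is refused whole. "grip" is the opening, from 0 (shut) to 1 (fully open), set as the call begins (left out, the last holds). The fingers move at their own pace and stop on an object; "squeeze" is the grip in N (left out, the last holds). Time passes only in rows, so rows that do not move let the fingers close. It gives the time, the measured TCP pose, the force, the opening and the grip force at its end, in the units of the state.
- r.observe(): the state, without advancing time (a new reading comes with each control period).
- r.capture(name): name is "scene" or "top"; returns a dict with "pixels" (400x640x3 uint8, red, green, blue), "z_map" (400x640 float32, m along the optical axis (not along the pixel's ray), 0 where there is no reading), "fx", "fy", "cx", "cy" (pixels), "k1" (the pictures are not rectified: a ray, as slopes to the right and down, at radius r is drawn at 1 + k1 r^2 times it, then the intrinsics apply), "R" (3x3) and "t" (3): a world point X has camera coordinates R X + t. Camera axes: x right, y down, z forward; pixel columns grow to the right and rows downward; lengths in m; the calibration is good to about 2 mm. A picture is of the moment at which its call begins.
- r.finish_job(): hands the job in; it is judged then, once.
Trained networks look in the newest picture that a camera, given by its name, has taken for a name from the list of things; names that differ only in an ending like _2 or _b are one class to them, and where a whole thing is asked for, a point or a joint stands for the part that bears it (a point fixed in the world has none). Each returns a list of dicts, best first, with "score" (0 to 1); they miss things now and then, are a little off and sometimes report something else, mostly with a low value. They report only what shows in the picture. A call takes as long as a camera call. They do not tell look-alikes from the thing itself.
- r.silhouettes(thing, camera): "mask" (400x640 bool, what is visible of it) and "point" ([column, row] in pixels, amid what is visible of it).
The state is a dict: "t": time; "joint_positions": joint angles; "joint_velocities": joint speeds; "tau": joint torques, N m; "ee_pos": TCP position; "ee_rot": TCP orientation; "wrist_force": force on the tool from outside, world axes, zero at the start; "ft_torque": the same for the moment, N m; "grip_width": finger opening in m; "finger_force": force on a finger pad.
Only numpy, scipy, OpenCV 4.12 (cv2) and the standard library are available. Lean on these libraries where they do the work, as an engineer would, in place of code of your own. Each camera call takes 0.05 s, during which the arm holds its last target. There are 200 camera calls.

TASK

Take the two-wheel hand roller out of its tray and roll it firmly along the whole grey cover strip, from one end to the other, until every section sits flush in the slot of its rail. Press the strip with the roller only, never with the gripper; then stand the roller back on its wheels in its tray and let go.

Things in the scene. Friction and masses are not known exactly. Their poses are not given: they have to be found in the camera images.
- rail: Fixed steel rail 250 mm long (y axis), 60 mm wide on top, 84 at the foot; origin at the centre of its underside. Its top face is 40 mm up, with a 26 mm slot along the middle holding the cover strip: grey plastic, 24 mm wide, four sections end to end, y -104 to +104 mm, starting 4 to 5 mm proud. A similar rail with an empty slot lies beside it, nearer or farther: it needs nothing.
- section0 (a joint): How far the first strip section (rail y -104 to -52 mm) is pressed down, in m: 0 = 5 mm proud of the rail's top face, 0.005 = flush, where it stops. About 7 N straight down moves a section (two at once: 14 N); it does not spring back. Commanding the wheels 1 to 3 mm below the rail's top face presses enough.
- section1 (a joint): The same for the second section (rail y from -52 to 0 mm).
- section2 (a joint): The same for the third section (rail y from 0 to +52 mm).
- section3 (a joint): The same for the fourth section (rail y from +52 to +104 mm).
- roller: Loose hand roller, 0.4 kg, alike end for end: two black wheels (40 mm diameter, 36 wide, axles at x = +-25 mm, 20 mm up) under an aluminium plate (96 x 48 mm, top 48 mm up) with an upright wooden grip block, 30 mm along x, 40 along y, 48 to 104 mm up. Origin under its middle at the wheels' undersides; rolls along its x. Grip from above, fingers closing along x, tips about 10 mm above the plate.
- wheel (a joint): Turn of the roller's front wheel (the one at +x) in rad since the start, either sign; it spins freely with little friction. Grip the roller hard (60 N or more) so that it does not twist in the fingers.
- tray: Fixed low grey tray, 145 mm (its x) by 88 mm outside, walls 4 mm thick and 13 mm high, open on top; origin at the centre of its underside. The roller stands within 9 mm of the middle of its inner floor (4 mm above the origin), its x axis along the tray's.
Things that resemble listed ones, but are neither listed nor needed, are in the scene too. Leave any red look-alike of the roller alone.

How it is judged (in metres and radians):
On the way, in this order (a step that is already met when the one before it is completed fails the run):
1. the roller is lifted at least 30 mm out of its tray (z of roller in the frame of tray above 0.035 m), for 0.1 s.
2. every section is rolled down to within 2 mm of flush, the roller's wheel having turned at least 2.5 rad (50 mm of rolling) one way or the other (value of joint each of section0, section1, section2, section3 above 0.003 m and (value of joint wheel above 2.5 rad or value of joint wheel below -2.5 rad)), for 0.1 s.
At the end, for the whole second after the job is handed in: All four sections are within 2 mm of flush, and the roller stands upright (within 6 degrees) on its wheels on the floor of its tray, within 35 mm of the tray's middle, released and at rest (value of joint each of section0, section1, section2, section3 above 0.003 m and horizontal distance between roller and tray below 0.035 m and z of roller in the frame of tray below 0.012 m and angle between roller's own z axis and vertical below 0.1 rad and linear speed of roller below 0.02 m/s); the robot touches nothing.
It fails at once if the gripper or arm itself presses on the rail or its strip with more than 3 N (contact force between any of the fingers, the arm and rail above 3 N).
It also fails if it takes over 54 s, if anything falls off the work surface, if the arm or the gripper's body presses on something with over 40 N, if the wrist force passes 120 N, or if a joint passes its speed limit or range.

## Working session

There is one attempt and no reset: what is moved stays moved. The work goes in short steps, Python scripts to look and compute and a tool call to move; the robot and the scene stay as the last step left them, time stands still between calls to the robot, and variables do not carry over. Pictures are saved under pics/ and viewed, at most 10 in all, crops included, and the job is handed in when it is done.

Besides the shell and the picture viewer there is one more tool, called after "Request:" as name(argument=value, ...) on one line, values as JSON. drive_tool: Moves the arm, as the interface text tells. Its arguments: {"type":"object","properties":{"plan":{"type":"array","items":{"type":"object","properties":{"delta_pos":{"type":"array","items":{"type":"number"}},"spin":{"type":"number"}}}},"grip":{"type":"number"},"squeeze":{"type":"number"}},"required":["plan"]}

```bash
mkdir -p pics; ls
cat > h.py <<'E'
import numpy as np, cv2
from workcell import r
def world(c, mask=None):
    h,w=c["z_map"].shape
    K=np.array([[c["fx"],0,c["cx"]],[0,c["fy"],c["cy"]],[0,0,1]])
    uv=np.stack(np.meshgrid(np.arange(w),np.arange(h)),-1).reshape(-1,1,2).astype(float)
    n=cv2.undistortPoints(uv,K,np.array([c["k1"],0,0,0,0.]),None,None,None).reshape(h,w,2) if False else cv2.undistortPoints(uv,K,np.array([c["k1"],0,0,0])).reshape(h,w,2)
    z=c["z_map"]; P=np.dstack([n[...,0]*z,n[...,1]*z,z])
    X=(P-c["t"])@np.array(c["R"])
    X[z==0]=np.nan
    return X
def rect(X,m,zlo,zhi):
    p=X[m]; p=p[np.isfinite(p).all(1)]; p=p[(p[:,2]>zlo)&(p[:,2]<zhi)]
    if len(p)<10: return None
    (c,s,a)=cv2.minAreaRect((p[:,:2]*1000).astype(np.float32))
    return len(p),np.round(c,1),np.round(s,1),round(a,1),np.round(np.median(p[:,2])*1000,1)
E
cat > a.py <<'E'
from h import *
for cam in ("top","scene"):
    c=r.capture(cam); X=world(c); np.save(cam+".npy",X)
    cv2.imwrite(f"pics/{cam}1.png",c["pixels"][...,::-1])
    for th in ("roller","tray","rail","section0"):
        for d in r.silhouettes(th,cam):
            m=d["mask"]
            print(cam,th,round(d["score"],2),d["point"],m.sum(),rect(X,m,-.01,.2), 'mean rgb',c["pixels"][m].mean(0).round())
            if th=="roller": print("   block",rect(X,m,.09,.125),"plate",rect(X,m,.04,.065))
            if th=="rail": print("   top",rect(X,m,.035,.05))
            if th=="tray": print("   rim",rect(X,m,.009,.018))
o=r.observe(); print(o)
E
python3 a.py
```

```text
pics
top roller 0.9 [326.8, 249.8] 749 (746, array([375.6, -89.6]), array([93.7, 50. ]), 44.8, np.float64(48.9)) mean rgb [239.  99.  71.]
   block (208, array([376.2, -90.3]), array([28.4, 40.1]), 46.2, np.float64(103.4)) plate (528, array([376.1, -90. ]), array([93.8, 47.8]), 45.1, np.float64(47.7))
top roller 0.83 [446.5, 245.8] 887 (883, array([ 382.3, -384. ]), array([68.5, 96. ]), 57.9, np.float64(49.0)) mean rgb [219.  88.  61.]
   block (229, array([ 385.9, -377.7]), array([39.8, 30.2]), 58.8, np.float64(102.9)) plate (537, array([ 386.5, -377.6]), array([48.3, 95.8]), 58.9, np.float64(47.9))
top roller 0.71 [401.7, 189.7] 819 (815, array([ 525.8, -266.4]), array([98. , 50.8]), 76.0, np.float64(53.2)) mean rgb [223. 212. 187.]
   block (234, array([ 525.6, -266.5]), array([33. , 38.2]), 75.7, np.float64(106.8)) plate (516, array([ 526.5, -266.7]), array([98. , 49.1]), 76.1, np.float64(51.5))
top rail 0.84 [242.6, 145.1] 3198 (3181, array([640. , 130.8]), array([ 90.3, 258.8]), 7.2, np.float64(38.7)) mean rgb [187. 189. 184.]
   top (2082, array([639.7, 126.6]), array([ 62.3, 
[... 2499 characters left out ...]
'joint_positions': array([-71.8969247 ,  21.93907292,   2.51422245,  91.55480127,
        -1.02741645,  66.53520585,  -2.85894755]), 'joint_velocities': array([ 0.06248148, -0.03447449,  0.02434039, -0.1017011 ,  0.06904936,
       -0.10835446,  0.01867836]), 'tau': array([-1.27988267e-03, -4.32933784e+01,  1.02123745e+00, -2.49577850e+01,
        1.04455068e-02,  3.34123222e-03, -1.06774877e-05]), 'ee_pos': array([0.26128047, 0.59513244, 0.20474782]), 'ee_rot': array([-1.79993223e+02, -2.95914880e-03,  1.56296374e+02]), 'wrist_force': array([0.32013991, 0.34122589, 0.63971203]), 'ft_torque': array([0.02259505, 0.02287451, 0.02785539]), 'finger_force': 0.0, 'grip_width': 0.08505887678483284}
```

View pics/top1.png

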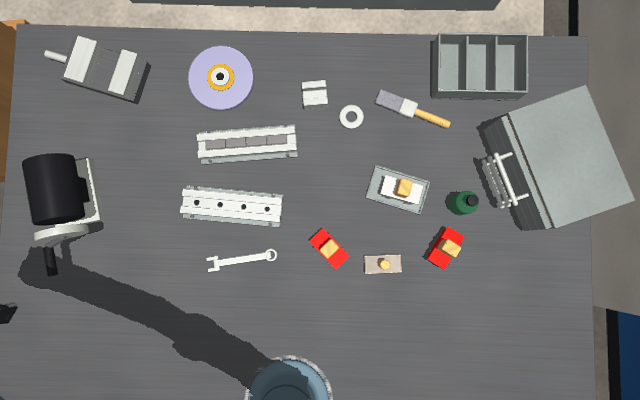

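View pics/scene1.png

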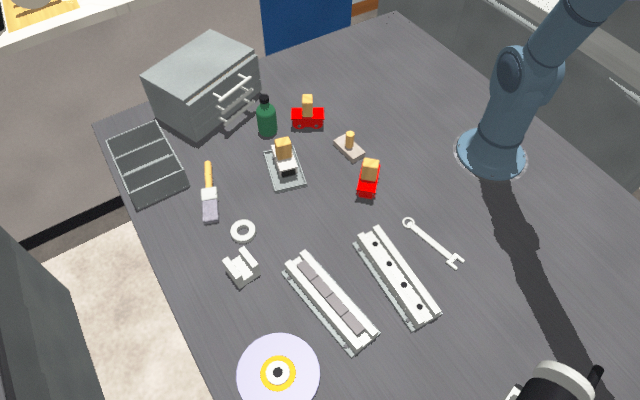

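The pictures show the aluminium roller standing in the grey tray at top (398,189), scene (283,160). The rail with the grey strip is at top (247,143), and the empty rail at (232,205) is nearer the robot. The red rollers are at (328,248) and (446,246).

The roller is at about (0.528, -0.265) with its axis at 76°. The rail is at (0.640, 0.128) with its axis at 95.6°. I'll start the approach now.

Request:
drive_tool(plan=[{"delta_pos": [0, 0, 0], "spin": -0.95}, {"delta_pos": [-0.6, -0.98, 0], "spin": 0}, {"delta_pos": [-0.6, -0.98, 0], "spin": 0}, {"delta_pos": [-0.6, -0.98, 0], "spin": 0}, {"delta_pos": [-0.6, -0.98, 0], "spin": 0}, {"delta_pos": [-0.6, -0.98, 0], "spin": 0}, {"delta_pos": [-0.6, -0.98, 0], "spin": 0}, {"delta_pos": [-0.6, -0.98, 0], "spin": 0}, {"delta_pos": [-0.6, -0.98, 0], "spin": 0}, {"delta_pos": [-0.6, -0.98, 0], "spin": 0}], grip=1, squeeze=90)

```text
t: 1.75
ee_pos: [0.3539, 0.2979, 0.2051]
ee_rot: [180.0, 0.0, 165.8]
wrist_force: [-0.1, -0.2, 0.2]
grip_width: 0.0854
finger_force: 0.0
```

Request:
drive_tool(plan=[{"delta_pos": [-0.6, -0.98, 0], "spin": 0}, {"delta_pos": [-0.6, -0.98, 0], "spin": 0}, {"delta_pos": [-0.6, -0.98, 0], "spin": 0}, {"delta_pos": [-0.6, -0.98, 0], "spin": 0}, {"delta_pos": [-0.6, -0.98, 0], "spin": 0}, {"delta_pos": [-0.6, -0.98, 0], "spin": 0}, {"delta_pos": [-0.6, -0.98, 0], "spin": 0}, {"delta_pos": [-0.6, -0.98, 0], "spin": 0}, {"delta_pos": [-0.6, -0.98, 0], "spin": 0}])

```text
t: 2.88
ee_pos: [0.446, 0.0016, 0.2051]
ee_rot: [180.0, 0.0, 165.8]
wrist_force: [0.4, 0.7, 0.0]
grip_width: 0.0852
finger_force: 0.0
```

Request:
drive_tool(plan=[{"delta_pos": [-0.6, -0.98, 0], "spin": 0}, {"delta_pos": [-0.6, -0.98, 0], "spin": 0}, {"delta_pos": [-0.6, -0.98, 0], "spin": 0}, {"delta_pos": [-0.6, -0.98, 0], "spin": 0}, {"delta_pos": [-0.6, -0.98, 0], "spin": 0}, {"delta_pos": [-0.6, -0.98, 0], "spin": 0}, {"delta_pos": [-0.6, -0.98, 0], "spin": 0}, {"delta_pos": [-0.6, -0.98, 0], "spin": 0}, {"delta_pos": [0, 0, 0.8], "spin": 0}, {"delta_pos": [0, 0, 0], "spin": 0}])

```text
t: 4.12
ee_pos: [0.5259, -0.2601, 0.179]
ee_rot: [180.0, -0.3, 165.8]
wrist_force: [-0.0, 0.1, 0.3]
grip_width: 0.0854
finger_force: 0.0
```

```bash
cat >> h.py <<'E'
def rel(target,yaw,o=None):
    "shift in tool units to reach target, and spin units to reach yaw (shift in axes after spin)"
    o=o or r.observe(); a=np.radians(yaw); d=np.array(target)-o["ee_pos"]
    s=-(((yaw-o["ee_rot"][2])+180)%360-180)/10
    return np.round(np.array([d[0]*np.cos(a)+d[1]*np.sin(a), d[0]*np.sin(a)-d[1]*np.cos(a), -d[2]])/.03,2), round(s,2)
E
python3 - <<'E'
from h import *
print(r.observe()["ee_pos"], rel([.5275,-.265,.062],165.8))
E
```

```text
[ 0.52590464 -0.26008801  0.17898812] (array([-0.09, -0.15,  3.9 ]), np.float64(-0.0))
```

Request:
drive_tool(plan=[{"delta_pos": [-0.09, -0.15, 0.6], "spin": 0}, {"delta_pos": [0, 0, 0.8], "spin": 0}, {"delta_pos": [0, 0, 0.8], "spin": 0}, {"delta_pos": [0, 0, 0.8], "spin": 0}, {"delta_pos": [0, 0, 0.6], "spin": 0}, {"delta_pos": [0, 0, 0.3], "spin": 0}, {"delta_pos": [0, 0, 0], "spin": 0}])

```text
t: 5.0
ee_pos: [0.5288, -0.2656, 0.0634]
ee_rot: [-180.0, -0.0, 165.8]
wrist_force: [-0.8, -0.4, 0.1]
grip_width: 0.0854
finger_force: 0.0
```

Request:
drive_tool(plan=[{"delta_pos": [0, 0, 0]}, {"delta_pos": [0, 0, 0]}, {"delta_pos": [0, 0, 0]}, {"delta_pos": [0, 0, 0]}, {"delta_pos": [0, 0, 0]}, {"delta_pos": [0, 0, 0]}, {"delta_pos": [0, 0, 0]}, {"delta_pos": [0, 0, 0]}], grip=0, squeeze=90)

```text
schema error: expected keys delta_pos, spin
```

Request:
drive_tool(plan=[{"delta_pos": [0, 0, 0], "spin": 0}, {"delta_pos": [0, 0, 0], "spin": 0}, {"delta_pos": [0, 0, 0], "spin": 0}, {"delta_pos": [0, 0, 0], "spin": 0}, {"delta_pos": [0, 0, 0], "spin": 0}, {"delta_pos": [0, 0, 0], "spin": 0}, {"delta_pos": [0, 0, 0], "spin": 0}, {"delta_pos": [0, 0, 0], "spin": 0}], grip=0, squeeze=90)

```text
t: 6.0
ee_pos: [0.5299, -0.2662, 0.0647]
ee_rot: [-180.0, 0.1, 165.8]
wrist_force: [0.1, -0.8, 5.3]
grip_width: 0.0279
finger_force: 90.0
```

Request:
drive_tool(plan=[{"delta_pos": [0, 0, -0.4], "spin": 0}, {"delta_pos": [0, 0, -0.7], "spin": 0}, {"delta_pos": [0, 0, -0.7], "spin": 0}, {"delta_pos": [0, 0, -0.7], "spin": 0}, {"delta_pos": [0, 0, -0.5], "spin": 0}, {"delta_pos": [0, 0, 0], "spin": 0}])

```text
t: 6.75
ee_pos: [0.5302, -0.2664, 0.1558]
ee_rot: [-180.0, 0.2, 165.8]
wrist_force: [0.6, 0.2, -3.4]
grip_width: 0.0281
finger_force: 89.6
```

```bash
cat > b.py <<'E'
from h import *
import sys
o=r.observe(); print(o["ee_pos"],o["ee_rot"],o["wrist_force"],o["finger_force"])
for cam in ("top","scene"):
    c=r.capture(cam); X=world(c)
    cv2.imwrite(f"pics/{cam}{sys.argv[1]}.png",c["pixels"][...,::-1])
    for th in ("tray","roller"):
      for d in r.silhouettes(th,cam):
        m=d["mask"]; print(cam,th,round(d["score"],2),d["point"],c["pixels"][m].mean(0).round(),rect(X,m,-.01,.2))
        if th=="tray": print("  rim",rect(X,m,.009,.019))
        else: 
          z=o["ee_pos"][2]; print("  plate",rect(X,m,z-.019,z-.007))
a=95.6-90
u=np.array([-np.sin(np.radians(a)),np.cos(np.radians(a))])
for s in (-.085,-.05,.05,.085):
    p=np.array([.640,.128])+s*u
    print(s,p,rel([*p,.145],180+a))
E
python3 b.py 2
```

```text
[ 0.53024636 -0.26644263  0.15579238] [-179.99315113    0.2257913   165.79192306] [ 0.56727066  0.20106327 -3.39391054] 89.61929440498352
top tray 0.64 [377.6, 186.2] [87. 91. 90.] (480, array([ 543.8, -212.9]), array([43.7, 85.7]), 73.1, np.float64(4.4))
  rim (66, array([ 545., -204.]), array([33.3, 86.3]), 80.5, np.float64(12.0))
top roller 0.89 [446.9, 247.4] [220.  89.  63.] (910, array([ 387.3, -383.8]), array([ 63.1, 103.6]), 58.8, np.float64(48.8))
  plate None
top roller 0.82 [326.6, 246.8] [160.  63.  47.] (621, array([382.1, -84.5]), array([79.2, 51.9]), 44.8, np.float64(49.4))
  plate None
scene tray 0.91 [281.9, 173.6] [124. 129. 128.] (1257, array([ 533.8, -257.5]), array([147.1,  89.4]), 73.8, np.float64(3.6))
  rim (170, array([ 533.4, -256.6]), array([145.6,  88.1]), 73.8, np.float64(11.8))
scene roller 0.91 [280.5, 140.0] [129. 118. 102.] (787, array([ 494.5, -322.7]), array([241.4,  73.3]), 66.4, np.float64(139.8))
  plate (298, array([ 527.6, -261.1]), array([97.4, 48.4]), 75.8, np.float64(139.6))
scene roller 0.82 [308.9, 115.8] [191.  63.  44.] (830, array([ 361.5, -412.6]), array([151.4,  96.5]), 56.7, np.float64(47.4))
  plate None
scene roller 0.71 [365.9, 175.8] [155.  71.  49.] (708, array([379.4, -88.4]), array([98.6, 52.7]), 45.5, np.float64(50.5))
  plate None
-0.085 [0.64829455 0.04340567] (array([-4.99,  9.85,  0.26]), np.float64(-1.98))
-0.05 [0.64487914 0.07823863] (array([-4.99, 11.02,  0.26]), np.float64(-1.98))
0.05 [0.63512086 0.17776137] (array([-4.99, 14.35,  0.26]), np.float64(-1.98))
0.085 [0.63170545 0.21259433] (array([-4.99, 15.52,  0.26]), np.float64(-1.98))
```

Request:
drive_tool(plan=[{"delta_pos": [0, 0, 0], "spin": -0.66}, {"delta_pos": [0, 0, 0], "spin": -0.66}, {"delta_pos": [0, 0, 0], "spin": -0.66}, {"delta_pos": [-0.4, 0.8, 0], "spin": 0}, {"delta_pos": [-0.45, 0.85, 0], "spin": 0}, {"delta_pos": [-0.45, 0.85, 0], "spin": 0}, {"delta_pos": [-0.45, 0.85, 0], "spin": 0}, {"delta_pos": [-0.45, 0.85, 0], "spin": 0}, {"delta_pos": [-0.45, 0.85, 0], "spin": 0}, {"delta_pos": [-0.45, 0.85, 0], "spin": 0}])

```text
t: 8.3
ee_pos: [0.604, -0.0797, 0.1529]
ee_rot: [-180.0, -0.1, -174.4]
wrist_force: [0.6, 0.2, -4.0]
grip_width: 0.0281
finger_force: 89.5
```

Request:
drive_tool(plan=[{"delta_pos": [-0.4, 0.85, 0], "spin": 0}, {"delta_pos": [-0.4, 0.85, 0], "spin": 0}, {"delta_pos": [-0.4, 0.85, 0], "spin": 0}, {"delta_pos": [-0.4, 0.85, 0], "spin": 0}, {"delta_pos": [-0.4, 0.78, 0], "spin": 0}, {"delta_pos": [0, 0, 0], "spin": 0}, {"delta_pos": [0, 0, 0], "spin": 0}])

```text
t: 9.18
ee_pos: [0.6514, 0.0489, 0.1533]
ee_rot: [-179.9, -0.1, -174.4]
wrist_force: [-0.1, -0.5, -3.6]
grip_width: 0.028
finger_force: 89.6
```

```bash
cat > d.py <<'E'
from h import *
import sys
o=r.observe(); print(o["ee_pos"],o["ee_rot"],o["wrist_force"],o["finger_force"])
z=o["ee_pos"][2]; out=[]
for cam in ("top","scene"):
    c=r.capture(cam); X=world(c); im=c["pixels"][...,::-1]
    x,y=(190,70) if cam=="top" else (240,210)
    out.append(cv2.resize(im[y:y+150,x:x+200],None,fx=3,fy=3)[:,:])
    for d in r.silhouettes("roller",cam):
        q=rect(X,d["mask"],z-.019,z-.007)
        if q: print(cam,d["point"],q, "off tool", rel([q[1][0]/1000,q[1][1]/1000,z],o["ee_rot"][2],o)[0]*30)
    for d in r.silhouettes("section0",cam)+r.silhouettes("rail",cam):
        print(cam,d["point"],rect(X,d["mask"],.035,.05))
cv2.imwrite(f"pics/d{sys.argv[1]}.png",cv2.resize(np.hstack(out),(800,300)))
print(rel([.640,.128,.1007],185.6))
E
python3 d.py 1
```

```text
[0.65137275 0.04891782 0.15331987] [-1.79909106e+02 -7.13311936e-02 -1.74435825e+02] [-0.09981636 -0.475454   -3.5873985 ] 89.58369970321655
top [277.5, 134.0] (257, array([643.5,  37.8]), array([36. , 73.5]), 6.1, np.float64(139.9)) off tool [  9.  -10.2  -0. ]
top [267.2, 148.7] (407, array([633.1, 125.6]), array([ 60.2, 248.8]), 2.9, np.float64(39.5))
scene [302.7, 255.1] (563, array([651.7,  51.9]), array([47.5, 96.9]), 7.1, np.float64(140.3)) off tool [-0.6  3.  -0. ]
scene [353.3, 324.5] (295, array([634.2, 206. ]), array([26.7, 50.6]), 3.9, np.float64(44.2))
scene [322.0, 286.6] (260, array([643.6, 102.6]), array([24.7, 51.2]), 6.6, np.float64(44.6))
scene [334.9, 305.7] (274, array([638.9, 155.3]), array([25.6, 52.2]), 5.9, np.float64(44.2))
scene [332.6, 306.8] (2486, array([641.2, 129.3]), array([ 62.4, 248.9]), 5.6, np.float64(41.1))
(array([0.13, 2.64, 1.77]), np.float64(-0.01))
```

View pics/d1.png

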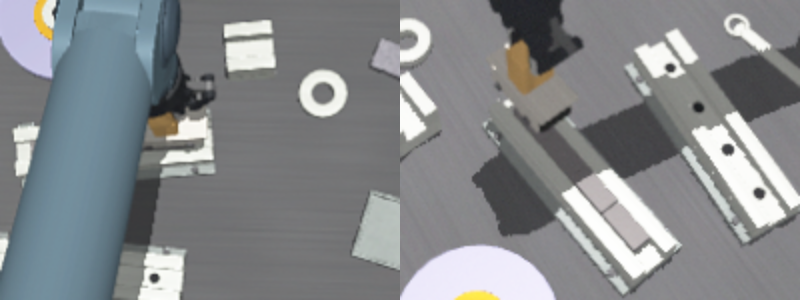

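The crop shows the roller held upright over the near end of the strip, about 3 mm off centre. I'll shift it and press down.

Request:
drive_tool(plan=[{"delta_pos": [0.1, 0, 0.5], "spin": 0}, {"delta_pos": [0, 0, 0.5], "spin": 0}, {"delta_pos": [0, 0, 0.3], "spin": 0}, {"delta_pos": [0, 0, 0.2], "spin": 0}, {"delta_pos": [0, 0, 0.15], "spin": 0}, {"delta_pos": [0, 0, 0.12], "spin": 0}, {"delta_pos": [0, 0, 0.04], "spin": 0}, {"delta_pos": [0, 0, 0], "spin": 0}])

```text
t: 10.58
ee_pos: [0.6495, 0.0498, 0.1029]
ee_rot: [179.9, 0.1, -174.4]
wrist_force: [-4.6, 0.6, 8.3]
grip_width: 0.028
finger_force: 91.3
```

Request:
drive_tool(plan=[{"delta_pos": [0, 0, 0.07], "spin": 0}, {"delta_pos": [0, 0, 0.05], "spin": 0}, {"delta_pos": [0, 0, 0], "spin": 0}])

```text
t: 10.95
ee_pos: [0.6498, 0.0497, 0.1008]
ee_rot: [179.9, 0.1, -174.4]
wrist_force: [-6.1, -0.6, 14.0]
grip_width: 0.0277
finger_force: 92.0
```

Request:
drive_tool(plan=[{"delta_pos": [0, 0.3, 0.04], "spin": 0}, {"delta_pos": [0, 0.4, 0], "spin": 0}, {"delta_pos": [0, 0.4, 0], "spin": 0}, {"delta_pos": [0, 0.4, 0], "spin": 0}, {"delta_pos": [0, 0.4, 0], "spin": 0}, {"delta_pos": [0, 0.4, 0], "spin": 0}])

```text
t: 11.7
ee_pos: [0.644, 0.1162, 0.1007]
ee_rot: [-180.0, 0.1, -174.5]
wrist_force: [-7.4, -2.7, 16.1]
grip_width: 0.0275
finger_force: 92.2
```

Request:
drive_tool(plan=[{"delta_pos": [0, 0.4, 0], "spin": 0}, {"delta_pos": [0, 0.4, 0], "spin": 0}, {"delta_pos": [0, 0.4, 0], "spin": 0}, {"delta_pos": [0, 0.4, 0], "spin": 0}, {"delta_pos": [0, 0.4, 0], "spin": 0}, {"delta_pos": [0, 0.4, 0], "spin": 0}, {"delta_pos": [0, 0.4, 0], "spin": 0}, {"delta_pos": [0, 0.2, 0], "spin": 0}, {"delta_pos": [0, 0, 0], "spin": 0}, {"delta_pos": [0, 0, 0], "spin": 0}])

```text
t: 12.95
ee_pos: [0.6353, 0.2102, 0.1007]
ee_rot: [179.7, 0.2, -174.4]
wrist_force: [-6.2, -0.4, 14.1]
grip_width: 0.0275
finger_force: 92.0
```

```bash
python3 d.py 2
```

```text
[0.63525308 0.21016136 0.10070672] [ 179.74640776    0.20477844 -174.38798634] [-6.2318592  -0.42468509 14.14751233] 92.00138926506042
top [211.7, 143.7] (329, array([628.4, 208.7]), array([41. , 93.9]), 6.0, np.float64(87.5)) off tool [ 6.9 -0.9 -0. ]
top [448.4, 249.9] (20, array([ 384. , -365.7]), array([42. , 19.1]), 18.4, np.float64(88.6)) off tool [ 306.3 -548.4   -0. ]
top [276.2, 136.0] (153, array([647.6,  48. ]), array([24.2, 48.7]), 8.0, np.float64(39.4))
top [237.9, 143.3] (151, array([636.4, 148.3]), array([26.7, 41.6]), 1.5, np.float64(39.1))
top [257.4, 141.3] (176, array([642.3, 100.3]), array([24.5, 50.4]), 6.0, np.float64(39.5))
top [252.9, 146.9] (1497, array([639.6, 126.3]), array([ 61.4, 244.6]), 6.0, np.float64(39.5))
scene [352.4, 327.9] (631, array([635.5, 212.8]), array([48. , 95.8]), 6.5, np.float64(87.8)) off tool [-0.6  2.7 -0. ]
scene [309.6, 113.2] (37, array([ 396.9, -358.9]), array([ 7.6, 28.5]), 55.9, np.float64(87.8)) off tool [ 292.8 -543.    -0. ]
scene [324.0, 287.0] (242, array([643., 103.]), array([25.5, 50.7]), 4.8, np.float64(40.3))
scene [307.1, 274.3] (243, array([649.1,  52.6]), array([28.6, 51.6]), 9.2, np.float64(40.0))
scene [332.0, 299.3] (107, array([640.1, 139.9]), array([24., 22.]), 11.9, np.float64(39.9))
scene [318.2, 288.5] (1758, array([641.1, 129.3]), array([ 61.6, 249. ]), 5.5, np.float64(40.0))
(array([ 0.11, -2.74,  0.  ]), np.float64(0.0))
```

View pics/d2.png

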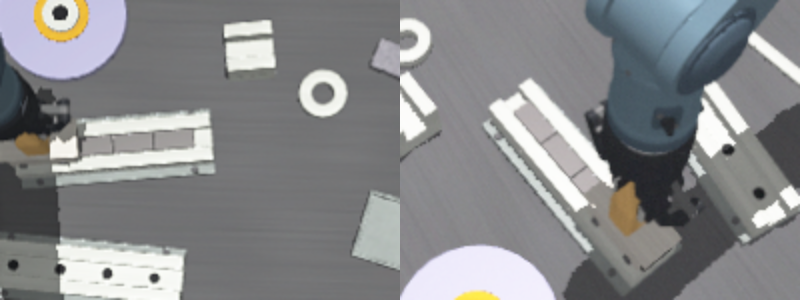

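The crop shows the roller at the far end with the three visible sections flush. I'll lift and go back.

Request:
drive_tool(plan=[{"delta_pos": [0, 0, -0.5], "spin": 0}, {"delta_pos": [0, 0, -0.8], "spin": 0}, {"delta_pos": [0, 0, -0.8], "spin": 0}, {"delta_pos": [0.2, -0.9, 0], "spin": 0}, {"delta_pos": [0.2, -0.9, 0], "spin": 0}, {"delta_pos": [0.2, -0.9, 0], "spin": 0}, {"delta_pos": [0.2, -0.9, 0], "spin": 0}, {"delta_pos": [0.2, -0.9, 0], "spin": 0}])

```text
t: 14.35
ee_pos: [0.6156, 0.0679, 0.1569]
ee_rot: [-179.9, -0.1, -174.5]
wrist_force: [-0.3, -1.2, -3.7]
grip_width: 0.0277
finger_force: 89.6
```

Run:
```python
from h import *
for cam in ("top","scene"):
    c=r.capture(cam); X=world(c)
    for d in r.silhouettes("section0",cam): print(cam,rect(X,d["mask"],.03,.05))
    o=r.observe()["ee_pos"]
# strip height vs rail top along s
    a=np.radians(5.6); u=np.array([-np.sin(a),np.cos(a)]); v=np.array([np.cos(a),np.sin(a)])
    P=X[np.isfinite(X).all(2)]; d=P[:,:2]-[.640,.128]; s,t=d@u,d@v; z=P[:,2]
    for s0 in (-.078,-.026,.026,.078):
        k=(abs(s-s0)<.018)&(z<.06); A=z[k&(abs(t)<.008)];B=z[k&(abs(t)>.017)&(abs(t)<.026)]
        print(cam,s0,len(A),len(B),np.median(A)if len(A) else 0,np.median(B) if len(B) else 0)
print(o,rel([.5299,-.2662,.155],165.8),rel([.5299,-.2662,.155],185.6))
```

```text
top -0.078 0 0 0 0
top -0.026 0 0 0 0
top 0.026 0 0 0 0
top 0.078 0 0 0 0
scene (235, array([637.8, 156.1]), array([23.9, 51. ]), 6.4, np.float64(39.9))
scene (219, array([649.,  52.]), array([26.4, 49.7]), 11.8, np.float64(40.1))
scene (275, array([634. , 206.1]), array([24.1, 51. ]), 7.3, np.float64(39.8))
scene None
scene -0.078 101 109 0.04040222513842075 0.039867776679293365
scene -0.026 109 126 0.04027033887818671 0.04049434190670193
scene 0.026 121 132 0.03990577939410122 0.04010699479900012
scene 0.078 129 139 0.03990099059874453 0.03984112512114238
[0.61597213 0.0683389  0.15720636] (array([  0.05, -11.51,   0.07]), np.float64(1.96)) (array([  3.94, -10.82,   0.07]), np.float64(-0.02))
```

Request:
drive_tool(plan=[{"delta_pos": [0.33, -0.9, 0], "spin": 0}, {"delta_pos": [0.33, -0.9, 0], "spin": 0}, {"delta_pos": [0.33, -0.9, 0], "spin": 0}, {"delta_pos": [0.33, -0.9, 0], "spin": 0}, {"delta_pos": [0.33, -0.9, 0], "spin": 0}, {"delta_pos": [0.33, -0.9, 0], "spin": 0}, {"delta_pos": [0.33, -0.9, 0], "spin": 0}, {"delta_pos": [0.33, -0.9, 0], "spin": 0}, {"delta_pos": [0.33, -0.9, 0], "spin": 0}, {"delta_pos": [0.33, -0.9, 0], "spin": 0}])

```text
t: 15.8
ee_pos: [0.5447, -0.2071, 0.1574]
ee_rot: [180.0, 0.0, -174.3]
wrist_force: [0.8, 0.0, -4.4]
grip_width: 0.0279
finger_force: 89.7
```

Request:
drive_tool(plan=[{"delta_pos": [0.33, -0.9, 0], "spin": 0}, {"delta_pos": [0.3, -0.7, 0], "spin": 0}, {"delta_pos": [0, 0, 0], "spin": 0.66}, {"delta_pos": [0, 0, 0], "spin": 0.66}, {"delta_pos": [0, 0, 0], "spin": 0.65}, {"delta_pos": [0, 0, 0], "spin": 0}, {"delta_pos": [0, 0, 0], "spin": 0}])

```text
t: 16.68
ee_pos: [0.5306, -0.2564, 0.1575]
ee_rot: [180.0, -0.0, 166.1]
wrist_force: [0.1, 0.1, -3.3]
grip_width: 0.028
finger_force: 89.7
```

Run:
```python
from h import *
o=r.observe(); print(o["ee_pos"],o["ee_rot"],rel([.5299,-.2662,.0647],165.8)); z=o["ee_pos"][2]
c=r.capture("scene"); X=world(c)
for d in r.silhouettes("roller","scene"): print(rect(X,d["mask"],z-.019,z-.007))
for d in r.silhouettes("tray","scene"): print(rect(X,d["mask"],.009,.019))
cv2.imwrite("pics/e.png",cv2.resize(c["pixels"][80:230,200:400,::-1],(600,450)))
```

```text
[ 0.53057213 -0.25641958  0.15749299] [ 1.79987288e+02 -7.22034738e-03  1.66063106e+02] (array([-0.06, -0.32,  3.09]), np.float64(0.03))
None
None
(306, array([ 531.1, -252.4]), array([99.8, 46.9]), 75.8, np.float64(143.8))
(169, array([ 533.2, -258.3]), array([145.9,  88. ]), 73.9, np.float64(11.7))
None
```

View pics/e.png

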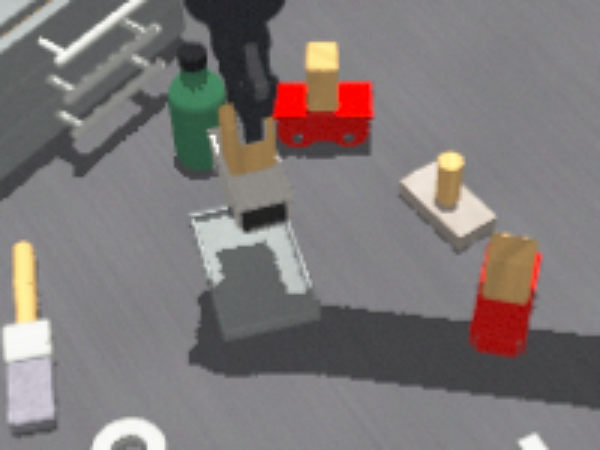

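The crop shows the roller upright over the tray. I'll centre it, lower it and release.

Request:
drive_tool(plan=[{"delta_pos": [-0.1, -0.22, 0], "spin": 0.03}, {"delta_pos": [0, 0, 0.7], "spin": 0}, {"delta_pos": [0, 0, 0.7], "spin": 0}, {"delta_pos": [0, 0, 0.7], "spin": 0}, {"delta_pos": [0, 0, 0.5], "spin": 0}, {"delta_pos": [0, 0, 0.25], "spin": 0}, {"delta_pos": [0, 0, 0.15], "spin": 0}, {"delta_pos": [0, 0, 0.08], "spin": 0}, {"delta_pos": [0, 0, 0], "spin": 0}, {"delta_pos": [0, 0, 0], "spin": 0}])

```text
t: 18.08
ee_pos: [0.532, -0.2645, 0.0659]
ee_rot: [-180.0, 0.1, 165.6]
wrist_force: [0.4, 0.3, -4.2]
grip_width: 0.0281
finger_force: 89.7
```

Request:
drive_tool(plan=[{"delta_pos": [0, 0, 0.03], "spin": 0}, {"delta_pos": [0, 0, 0.03], "spin": 0}, {"delta_pos": [0, 0, 0], "spin": 0}])

```text
t: 18.45
ee_pos: [0.5322, -0.2646, 0.0648]
ee_rot: [180.0, 0.1, 165.6]
wrist_force: [-2.0, 0.7, 5.9]
grip_width: 0.0281
finger_force: 90.8
```

Request:
drive_tool(plan=[{"delta_pos": [0, 0, 0], "spin": 0}, {"delta_pos": [0, 0, 0], "spin": 0}, {"delta_pos": [0, 0, 0], "spin": 0}, {"delta_pos": [0, 0, 0], "spin": 0}, {"delta_pos": [0, 0, 0], "spin": 0}, {"delta_pos": [0, 0, 0], "spin": 0}, {"delta_pos": [0, 0, 0], "spin": 0}, {"delta_pos": [0, 0, 0], "spin": 0}], grip=1)

```text
t: 19.45
ee_pos: [0.5315, -0.2643, 0.0635]
ee_rot: [-180.0, 0.0, 165.6]
wrist_force: [-0.3, -0.5, 1.2]
grip_width: 0.0856
finger_force: 0.0
```

Request:
drive_tool(plan=[{"delta_pos": [0, 0, -0.3], "spin": 0}, {"delta_pos": [0, 0, -0.6], "spin": 0}, {"delta_pos": [0, 0, -0.8], "spin": 0}, {"delta_pos": [0, 0, -0.8], "spin": 0}, {"delta_pos": [0, 0, -0.8], "spin": 0}, {"delta_pos": [0, 0, -0.5], "spin": 0}, {"delta_pos": [0, 0, 0], "spin": 0}, {"delta_pos": [0, 0, 0], "spin": 0}])

```text
t: 20.45
ee_pos: [0.531, -0.2639, 0.1768]
ee_rot: [180.0, -0.1, 165.6]
wrist_force: [0.2, 0.9, -0.5]
grip_width: 0.0854
finger_force: 0.0
```

Run:
```python
from h import *
c=r.capture("scene"); X=world(c)
for d in r.silhouettes("roller","scene"): print(d["point"],rect(X,d["mask"],.044,.060),rect(X,d["mask"],.095,.115))
for d in r.silhouettes("tray","scene"): print(rect(X,d["mask"],.009,.019))
cv2.imwrite("pics/f.png",cv2.resize(c["pixels"][80:330,200:400,::-1],(480,600)))
```

```text
[280.9, 163.4] (286, array([ 532.8, -257.7]), array([94.5, 47.8]), 76.0, np.float64(51.3)) (156, array([ 534.4, -257.9]), array([29.2, 37.9]), 68.5, np.float64(106.5))
[309.3, 113.2] (320, array([ 386.4, -374.3]), array([54.4, 95.5]), 58.6, np.float64(47.5)) (120, array([ 388.2, -372.5]), array([42.2, 28.3]), 58.1, np.float64(103.2))
[369.3, 177.7] (284, array([377.8, -86.3]), array([96.9, 47.5]), 44.9, np.float64(47.4)) (156, array([378.3, -86.1]), array([30.4, 39.4]), 43.7, np.float64(102.8))
(174, array([ 533. , -258.2]), array([146.8,  88.2]), 73.8, np.float64(11.9))
```

View pics/f.png

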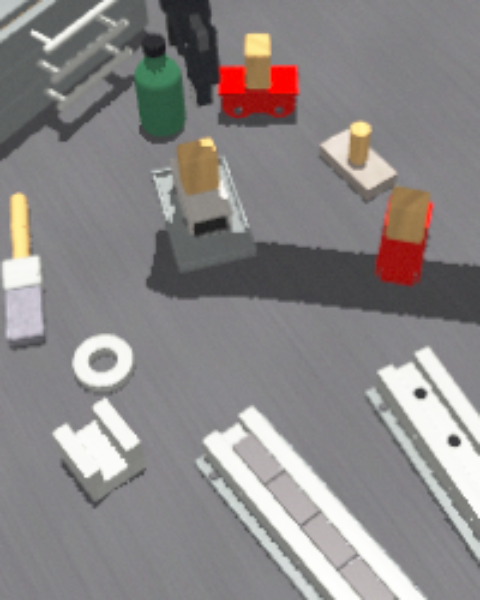

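The picture shows the roller standing centred in its tray, the gripper clear of it, and all four sections flush.

```bash
python3 -c "
from workcell import r
print(r.finish_job())"
```

```text
the job is handed in; nothing more can be done
None
```

The job is handed in at about 20 s on the robot's clock: all four strip sections measured flush in the camera images, and the roller stands released, centred in its tray; the hand-in call returned no verdict.

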